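Set and lock the stop of a cut-off jig

ROBOT

A 6-joint arm with a two-finger parallel gripper is mounted at the origin on the work surface. World frame = base frame: x ahead of the robot, y to its left, z up, the work surface at z = 0. Lengths are in mm, angles in rad, forces in N, time in s.
With the tool pointing down it reaches from about 400 to 825 mm from the base axis. Payload 7 kg.
Tool frame: the origin (TCP) lies at the very end of the fingers, on their centre line; the grasp point (between the pads) lies bot.pinch_z behind it (bot.pinch_z is the distance from the TCP to the grasp point, in mm); z points along the fingers, y is the line along which they close (so a half turn about z gives the same grasp; the last joint's range is limited). The gripper opens to 88 mm and grips with 3 to 60 N. Pads are 19 mm wide; open, the fingers measure 130 mm over their backs; the gripper's body (78 mm by 193 mm) begins 47 mm behind the grasp point.
Start: joints at [1.46, 0.359, 0.012, 0, -1.224, -0.288], TCP at [262.117, 622.005, 226.561] pointing down, gripper open.
Joint ranges: [-3.07, 3.07], [-1.43, 2.12], [-1.02, 1.25], [-3.03, 1.67], [-3.05, -0], [-3.03, 3.03]. Speed limits (rad/s): [2.39, 2.39, 3.01, 3.14, 3.14, 3.14].

INTERFACE

Orientations are given as a 3x3 rotation matrix whose columns are the frame's x, y, z axes.
In Python, from workcell import bot, vision gives the robot as it stands.
- The arm moves only by the tool drive_tool, never from a script. Its arguments are lists of equal length, an entry for each row: "linear": the shift along the tool's x, y, z in m, a list of three; "delta_rot": the turn, a rotation vector about the tool's x, y, z in degrees, a list of three; "hand": the closure, from 0 (fully open) to 1 (shut). A call has exactly 8 rows; each row shifts and turns the commanded pose from where the row before left it, along the tool's axes as they then stand; what a row does not reach is not made up. A row lasts 1/8 s, in which the tool goes at most 62.5 mm and 10.7 degrees, less where a joint would pass 70% of its speed; a pose out of reach is approached as far as the arm can. A call with a gripper value outside its range is refused whole. The fingers move at their own pace and stop on an object; "force" is the grip in N (left out, the last holds). Time passes only in rows, so rows that do not move let the fingers close, or fill a call up. It gives the time, the measured TCP pose, the force, the opening and the grip force at its end, in the units of the state.
- bot.sense(): the state, without advancing time (a new reading comes with each control period).
- vision.snapshot(name): name is "scene" or "top" or "wrist"; returns the picture (420x560x3 uint8, red, green, blue); there is no depth.
- vision.get_calibration(name): a dict with "K" (3x3 intrinsics, pixels), "rvec" (rotation vector, rad) and "tvec" (3), from world to camera coordinates, as OpenCV has them; the wrist camera has in their place "hand_eye" (4x4, takes a point from camera to tool coordinates, whose origin is the TCP and whose axes are the flange's). Camera axes: x right, y down, z forward; pixel columns grow to the right and rows downward; lengths in mm; the calibration is good to about 2 mm. A picture is of the moment at which its call begins: read the wrist's pose just before it. get_calibration takes no time and is no camera call.
- bot.finish_job(): hands the job in; it is judged then, once.
The state is a dict: "time": time; "joint_positions": joint angles; "joint_velocities": joint speeds; "effort": joint torques, N m; "eef_pos": TCP position; "tool_rot": TCP orientation; "force": force on the tool from outside, world axes, zero at the start; "torque": the same for the moment, N m; "grip_width": finger opening in mm; "finger_force": force on a finger pad.
Only numpy, scipy, OpenCV 4.12 (cv2) and the standard library are available. Lean on these libraries where they do the work, as an engineer would, in place of code of your own. Each camera call takes 0.05 s, during which the arm holds its last target. There are 200 camera calls.

TASK

On the wooden cut-off jig, push the aluminium stop along the fence until its end is fully against the end of the pine board, then lock it there: run the loose wing nut down clockwise (seen from above) until it is snug on the stop's foot, flicking its wings round with repeated fingertip strokes. Only push, never pinch the nut's wings between the fingers, and leave the other things lying around the jig where they are.

Things in the scene. Friction and masses are not known exactly. Their poses are not given: they have to be found in the camera images.
- jig: Jig fixed to the bench: plywood baseboard 18 mm thick. Origin on the bench surface, z up; the baseboard spans x -130 to 110, y -210 to 210 mm. A wooden fence, x 60 to 90 mm, runs along its whole length, top 53 mm above the bench. The fence side (+x) faces the robot, up to 20 degrees off. The stop lies along the fence, on the -y side of the pine board.
- board_end (a point): Middle of the end face (facing jig -y) of the fixed pine board, against which the stop must come. Axes as the jig's; at x 14, y 25 mm in the jig's frame, 28 mm above the bench. The board spans jig x -30 to 59, y 25 to 210 mm, its top is 38 mm above the bench.
- stop (a joint): Slide of the stop along the jig's +y, in m; grows towards the board, 0.070 when its end bears on the board (hard end). Starts at 0 to 0.035, has 6 N of dry friction and stays where left. At value s the nut's axis is at x 15, y (-100 + 1000 s) mm in the jig's frame. The stop is an aluminium channel 110 mm long in y, 55 mm either side of the nut's axis.
- stop_end (a point): Point on the stop's end face away from the board (facing jig -y), a place to push towards +y; rides with the stop, 43 mm above the bench, jig x 45 mm. Axes as the jig's. This end shows the stop's C section: flat foot, x -27 to 59 mm, top face 23 mm above the bench, and upright web, x 55 to 59 mm, top 78 mm above the bench.
- stop_lip (a point): Middle of the free edge of the stop's top lip, on its upper face, 78 mm above the bench, at jig x 37 mm; the lip is 5 mm thick, as long as the stop, and reaches from the web out over the foot, towards jig -x. Lip edge 22 mm and web 40 mm from the nut's axis: a finger cannot be led all round the nut, only its open side (jig -x, away from the robot) is reachable.
- stud_top (a point): Top of the fixed threaded stud, 10 mm thick, upright on the nut's axis; 73 mm above the bench. Rides with the stop.
- wingnut (a joint): Turn of the wing nut about its vertical axis, rad, growing clockwise seen from above (tightening); 0 is snug on the foot (hard stop), negative is loose. Starts at -9.0 to -6.3, sinks 5 mm a turn, needs 0.035 N m, stays where left. At value q one wing points along (-cos q, sin q) in the jig's x, y axes, the other opposite.
- nut_axis (a point): Centre of the wing nut's underside, on its axis; 23 mm above the bench when snug, up to 30 mm when loose. z up, x along the wings. Steel nut: hub 23 mm across, 18 mm high; two upright wings 6 mm thick reaching 36 mm from the axis, spanning 8 to 31 mm above the underside.
- wing_push: The sides of the two wings to push for tightening (3 mm layer of each wing that trails as the nut turns clockwise). Origin and axes as point nut_axis.
- wing_back: The other sides of the two wings (3 mm layers that lead as the nut turns clockwise). Origin and axes as point nut_axis.
- can: Small can standing on the jig's baseboard, 48 mm across, 50 mm high, loose; origin at its underside centre. Leave alone.
- tape: Roll of grey tape lying on the bench, 84 mm across, 25 mm high, loose; origin at its underside centre. Leave alone.
- screwdriver: Screwdriver lying on the bench, loose. Leave alone.
- offcut: Wood offcut 60 x 50 x 20 mm on the bench, loose; origin at its underside centre. Leave alone.

How it is judged (in metres and radians):
On the way, in this order (a step that is already met when the one before it is completed fails the run):
1. the stop is pushed against the board while the nut is still loose (value of joint stop above 0.067 m and value of joint wingnut below -1 rad), for 0.1 s.
2. the wing nut is run down snug (value of joint wingnut above -0.2 rad), for 0.1 s.
At the end, for the whole second after the job is handed in: The stop is within 3 mm of the board's end, the wing nut within 0.2 rad of snug and at rest, and can, tape, screwdriver and offcut are within 20 mm of where they stood (value of joint stop above 0.067 m and value of joint wingnut above -0.2 rad and velocity of joint wingnut between -0.1 and 0.1 rad/s and distance of each of can, tape, screwdriver, offcut from where it was at the start of the episode below 0.02 m); the robot touches nothing.
It fails at once if a wing is pinched: fingers press on both its sides at once with more than 3 N each (contact force between the fingers and wing_push above 3 N and contact force between the fingers and wing_back above 3 N).
It fails at once if a bystander is moved by more than 20 mm or lifted (distance of any of can, tape, screwdriver, offcut from where it was at the start of the episode above 0.02 m).
It also fails if it takes over 67 s, if anything falls off the work surface, if the arm or the gripper's body presses on something with over 40 N, if the wrist force passes 120 N, or if a joint passes its speed limit or range.

## Working session

There is one attempt and no reset: what is moved stays moved. The work goes in short steps, Python scripts to look and compute and a tool call to move; the robot and the scene stay as the last step left them, time stands still between calls to the robot, and variables do not carry over. Pictures are saved under pics/ and viewed, at most 10 in all, crops included, and the job is handed in when it is done.

Besides the shell and the picture viewer there is one more tool, called after ">>>" in YAML: its name, and indented under it one key for each argument. drive_tool: Moves the arm, as the interface text tells. Its arguments: {"type":"object","properties":{"linear":{"type":"array","items":{"type":"array","items":{"type":"number"}}},"delta_rot":{"type":"array","items":{"type":"array","items":{"type":"number"}}},"hand":{"type":"array","items":{"type":"number"}},"force":{"type":"number"}},"required":["linear","delta_rot","hand"]}

```bash
mkdir -p pics; python3 - <<'E'
from workcell import bot, vision
import cv2
s=bot.sense(); print(s['time'],s['eef_pos'],s['tool_rot'],s['grip_width'],bot.pinch_z)
for n in("scene","top"):
    cv2.imwrite(f'pics/{n}0.png',vision.snapshot(n)[:,:,::-1]); print(n,vision.get_calibration(n))
print(vision.get_calibration("wrist"))
E
```

```text
0.0 [261.92459894 621.56212348 225.59077344] [[ 9.21481556e-01 -3.88421740e-01 -5.41531829e-04]
 [-3.88422096e-01 -9.21480138e-01 -1.62216256e-03]
 [ 1.31072380e-04  1.70513581e-03 -9.99998538e-01]] 87.63840951310979 18.8
scene {'K': array([[488.24323688,   0.        , 280.35778226],
       [  0.        , 488.24323688, 203.65541339],
       [  0.        ,   0.        ,   1.        ]]), 'rvec': array([ 2.15030589,  0.81897943, -0.40911831]), 'tvec': array([-465.39632371, -206.48682825, 1427.92431224])}
top {'K': array([[517.84030545,   0.        , 275.47905229],
       [  0.        , 517.84030545, 213.35201713],
       [  0.        ,   0.        ,   1.        ]]), 'rvec': array([ 2.16705087, -2.17192653,  0.13950945]), 'tvec': array([  -6.45196419,  605.80235148, 1223.98607464])}
{'K': array([[315.99744732,   0.        , 278.55769832],
       [  0.        , 315.99744732, 211.38431725],
       [  0.        ,   0.        ,   1.        ]]), 'hand_eye': array([[-3.01657265e-04, -9.51887615e-01, -3.06447184e-01,
         8.43260144e+01],
       [ 9.99999949e-01, -3.17946914e-04,  3.23866449e-06,
         1.01566403e+00],
       [-1.00516781e-04, -3.06447168e-01,  9.51887663e-01,
        -1.57767782e+02],
       [ 0.00000000e+00,  0.00000000e+00,  0.00000000e+00,
         1.00000000e+00]])}
```

View pics/top0.png

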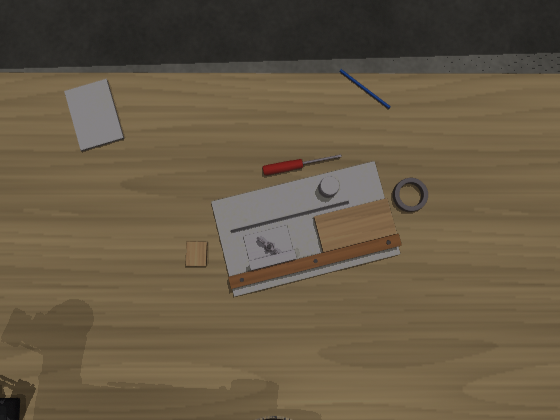

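View pics/scene0.png

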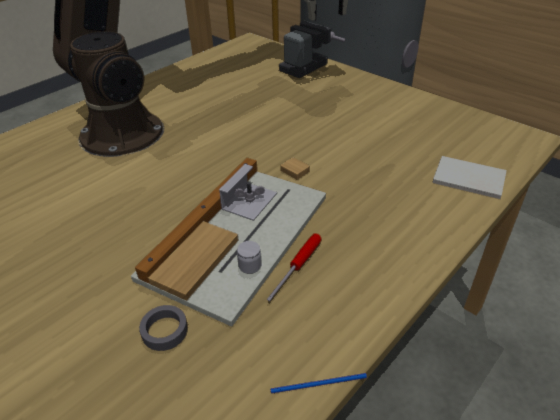

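The top picture shows the jig's baseboard with corners at about (213,202), (375,162), (399,256) and (235,296). The stop is at (270,245) with its nut at (267,245), the board end is at x≈318, the can at (330,187), the offcut at (196,254), the tape at (410,195) and the screwdriver at (300,165). I'll fit the jig's pose and check it with an overlay.

```bash
cat > h.py <<'E'
import numpy as np, cv2, json
from workcell import bot, vision
from scipy.optimize import least_squares
def cal(n):
    c=vision.get_calibration(n)
    if n!="wrist": return c["K"],np.array(c["rvec"]),np.array(c["tvec"])
    s=bot.sense(); T=np.eye(4); T[:3,:3]=s["tool_rot"]; T[:3,3]=s["eef_pos"]
    W=np.linalg.inv(T@c["hand_eye"]); return c["K"],cv2.Rodrigues(W[:3,:3])[0].ravel(),W[:3,3]
def proj(P,c): return cv2.projectPoints(np.float64(P).reshape(-1,1,3),c[1],c[2],c[0],None)[0][:,0]
def jw(p,P):  # jig->world, p=(X,Y,a)
    c,s=np.cos(p[2]),np.sin(p[2]); P=np.atleast_2d(np.float64(P))
    return np.c_[p[0]+c*P[:,0]-s*P[:,1],p[1]+s*P[:,0]+c*P[:,1],P[:,2]]
def back(uv,z,c): # pixel -> world at height z
    R=cv2.Rodrigues(c[1])[0]; d=R.T@np.linalg.inv(c[0])@[*uv,1]; o=-R.T@c[2]
    return o+d*(z-o[2])/d[2]
def nutpts(s,q):
    z=23+5*(-q)/(2*np.pi); u=np.array([-np.cos(q),np.sin(q)]); n=np.array([-u[1],u[0]])
    return [[*(np.array([15,-100+1000*s])+a*36*u+b*3*n),z+31] for a,b in((1,1),(1,-1),(-1,-1),(-1,1))]
def stoppts(s):
    y=-100+1000*s; return [[[37,y-55,78],[37,y+55,78],[59,y+55,78],[59,y-55,78]],[[-27,y-55,23],[-27,y+55,23],[37,y+55,23],[37,y-55,23]]]
B=[[-130,-210,18],[-130,210,18],[110,210,18],[110,-210,18]]
F=[[60,-210,53],[60,210,53],[90,210,53],[90,-210,53]]
D=[[-30,25,38],[-30,210,38],[59,210,38],[59,25,38]]
def overlay(img,c,p,s,q,box,k,out):
    x0,y0,x1,y1=box; im=cv2.resize(img[y0:y1,x0:x1,::-1],None,fx=k,fy=k,interpolation=cv2.INTER_CUBIC)
    def dr(P,col):
        u=(proj(jw(p,P),c)-[x0,y0]+.5)*k; cv2.polylines(im,[np.int32(u)],True,col,1,cv2.LINE_AA)
    for P in(B,F,D): dr(P,(0,255,0))
    for P in stoppts(s): dr(P,(255,255,0))
    if q is not None: dr(nutpts(s,q),(0,0,255))
    cv2.imwrite(out,im)
E
python3 - <<'E'
from h import *
c=cal("top"); cs=cal("scene")
uv=np.array([[213,202],[375,162],[399,256],[235,296]]); us=np.array([[326,184],[232,307]])
f=lambda p:np.r_[(proj(jw(p,B),c)-uv).ravel(),(proj(jw(p,[[-130,-210,18],[-130,210,18]]),cs)-us).ravel()]
r=least_squares(f,[700,0,3.0],x_scale=[100,100,.1]); p=r.x; print(p,r.fun.round(1))
np.save('p.npy',p)
im=cv2.imread('pics/top0.png')[:,:,::-1]
overlay(im,c,p,.015,None,(200,150,410,305),3.8,'pics/ov1.png')
for n,u,z in(("can",(330,181),68),("tape",(411,195),25),("off",(196,254),20),("drv tip",(340,156),10),("handle",(264,169),20)): print(n,back(u,z,c).round())
E
```

```text
[555.58356312 -76.98478974   3.38949221] [-5.2  2.4 -3.3  1.3 -1.   0.7 -3.9  4.  -1.1  6.1 -1.  10.6]
can [ 679. -138.   68.]
tape [ 652. -343.   25.]
off [508. 186.  20.]
drv tip [ 754. -171.   10.]
handle [718.  20.  20.]
```

View pics/ov1.png

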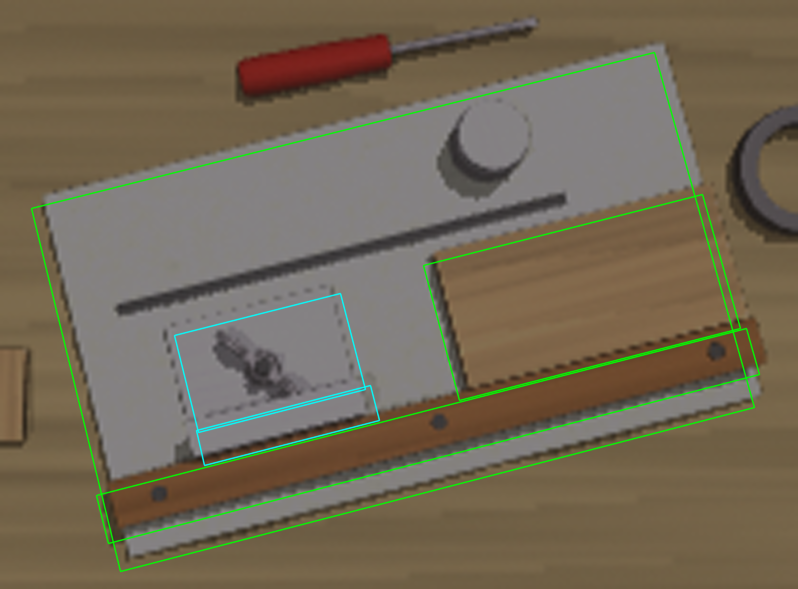

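```bash
python3 - <<'E'
from h import *
c=cal("top")
P=np.array(B+[F[0],F[1],F[2],F[3],D[0],D[1],D[3]])
uv=np.array([[45,195],[663,43],[760,398],[130,556],[108,483],[748,318],[765,362],[117,528],[435,258],[712,183],[467,388]])/3.8+[199.5,149.5]
f=lambda p:(proj(jw(p,P),c)-uv).ravel()
r=least_squares(f,[555,-77,3.38],x_scale=[100,100,.1],loss='soft_l1'); p=r.x; print(p,f(p).reshape(-1,2).round(1).tolist())
np.save('p.npy',p)
for u,z,n in(((165,330),23,'foot -y corner'),((333,288),23,'foot +y corner'),((265,362),73,'stud'),((222,335),58,'wingA'),((290,395),58,'wingB')):
    w=back(np.array(u)/3.8+[199.5,149.5],z,c); R=jw([0,0,p[2]],np.eye(3)).T; print(n,w.round(1),(R.T@(w-[p[0],p[1],0])).round(1))
im=cv2.imread('pics/top0.png')[:,:,::-1]
overlay(im,c,p,.015,None,(200,150,410,305),3.8,'pics/ov2.png')
E
```

```text
[563.34720921 -82.65653546   3.38472257] [[-1.0, 0.0], [0.2, -0.2], [0.6, -0.3], [-0.5, 0.5], [-0.7, -0.4], [1.8, -0.1], [0.7, 0.5], [-0.1, 0.2], [-0.6, -1.3], [-0.2, 0.2], [0.3, 0.2]]
foot -y corner [550.8  71.6  23. ] [ -25.  -152.7   23. ]
foot +y corner [577.7 -36.4  23. ] [-25.  -41.4  23. ]
stud [527.5   7.6  73. ] [ 13.1 -96.2  73. ]
wingA [545.2  34.3  58. ] [ -10.5 -117.9   58. ]
wingB [507.7  -8.   58. ] [ 36.  -85.9  58. ]
```

The jig fits to within 1 px at world (563, -83), yaw 193.9°. From this, the stop is at s≈0.003 and the nut at q≈-6.9, both within their given ranges. Next I close the hand and go above the pushing place behind the stop's end, turning the tool to line up with the jig.

>>> drive_tool:
  linear:
    - [0.033,0.034,0.006]
    - [0.033,0.034,0.006]
    - [0.033,0.034,0.006]
    - [0.033,0.034,0.006]
    - [0.033,0.034,0.006]
    - [0.033,0.034,0.006]
    - [0.033,0.034,0.006]
    - [0.033,0.034,0.006]
  delta_rot:
    - [0,0,0]
    - [0,0,0]
    - [0,0,0]
    - [0,0,0]
    - [0,0,0]
    - [0,0,0]
    - [0,0,0]
    - [0,0,0]
  hand: [1,1,1,1,1,1,1,1]
  force: 20

```text
time: 1.1
eef_pos: [399.9, 267.2, 178.3]
tool_rot: [[0.922, -0.388, -0.0], [-0.388, -0.922, -0.0], [-0.0, 0.0, -1.0]]
force: [0.8, 0.3, 0.4]
grip_width: 13.5
finger_force: 0.0
```

>>> drive_tool:
  linear:
    - [0.033,0.034,0.006]
    - [0.033,0.034,0.006]
    - [0.033,0.034,0.006]
    - [0.033,0.034,0.006]
    - [0,0,0]
    - [0,0,0]
    - [0,0,0]
    - [0,0,0]
  delta_rot:
    - [0,0,0]
    - [0,0,0]
    - [0,0,0]
    - [0,0,0]
    - [0,0,-9.2]
    - [0,0,-9.2]
    - [0,0,-9.2]
    - [0,0,-9.2]
  hand: [1,1,1,1,1,1,1,1]

```text
time: 2.1
eef_pos: [468.4, 92.0, 154.3]
tool_rot: [[0.969, 0.246, -0.001], [0.246, -0.969, -0.0], [-0.001, 0.0, -1.0]]
force: [-0.2, -0.9, -0.1]
grip_width: 0.5
finger_force: 0.0
```

```bash
cat >> h.py <<'E'
def st():
    s=bot.sense(); p=np.load('p.npy'); R=s['tool_rot']; w=np.array(s['eef_pos'])
    Rj=jw([0,0,p[2]],np.eye(3)).T
    print('t',round(s['time'],2),'w',w.round(1),'jig',(Rj.T@(w-[p[0],p[1],0])).round(1),'yaw',np.degrees(np.arctan2(R[1,0],R[0,0])).round(1),'zax',R[:,2].round(3),'F',np.round(s['force'],1),'Fjig',(Rj.T@s['force']).round(1),'q6',round(s['joint_positions'][5],2),'grip',round(s['grip_width'],1))
    return s
E
python3 - <<'E'
from h import *
s=st(); c=cal("wrist"); im=vision.snapshot("wrist"); cv2.imwrite('pics/w1raw.png',im[:,:,::-1])
overlay(im,c,np.load('p.npy'),.003,-6.89,(0,0,560,420),1.42,'pics/w1.png')
E
```

```text
t 2.1 w [468.4  92.  154.3] jig [  50.1 -192.4  154.3] yaw 14.2 zax [-0.001 -0.    -1.   ] F [-0.2 -0.9 -0.1] Fjig [ 0.4  0.8 -0.1] q6 1.21 grip 0.5
```

View pics/w1.png

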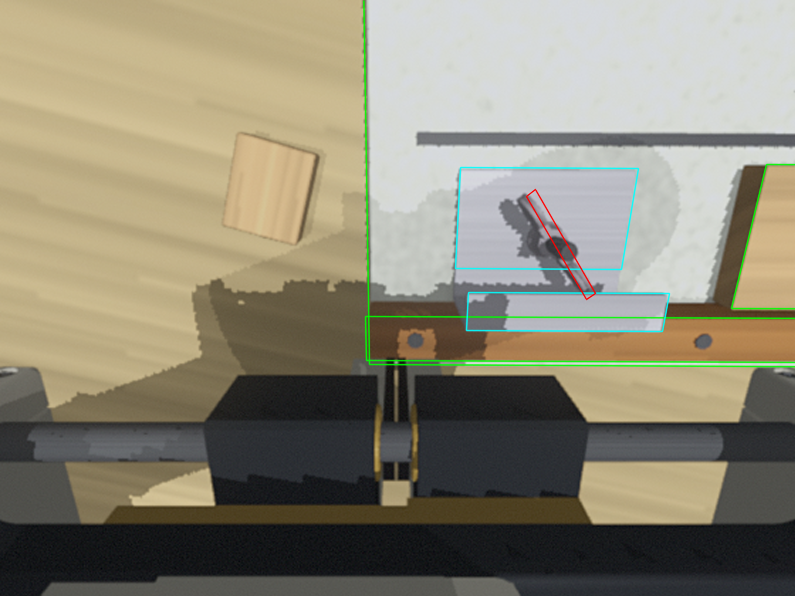

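The overlay matches the baseboard, fence, stop and nut within about 1–2 mm; the stop's end is at picture x≈460 and the nut at (552,245). The fingers are closed. Lower behind the stop's end and push along tool +y, which is jig +y.

>>> drive_tool:
  linear:
    - [0,0,0.047]
    - [0,0,0.047]
    - [0,0.01,0]
    - [0,0.01,0]
    - [0,0.01,0]
    - [0,0.01,0]
    - [0,0.01,0]
    - [0,0.01,0]
  delta_rot:
    - [0,0,0]
    - [0,0,0]
    - [0,0,0]
    - [0,0,0]
    - [0,0,0]
    - [0,0,0]
    - [0,0,0]
    - [0,0,0]
  hand: [1,1,1,1,1,1,1,1]

```text
time: 3.15
eef_pos: [484.2, 34.4, 62.2]
tool_rot: [[0.971, 0.24, 0.003], [0.24, -0.971, 0.003], [0.004, -0.002, -1.0]]
force: [-1.2, 6.1, -1.9]
grip_width: 0.5
finger_force: 3.3
```

>>> drive_tool:
  linear:
    - [0,0.003,0]
    - [0,0.003,0]
    - [0,0.003,0]
    - [0,0.003,0]
    - [0,0.003,0]
    - [0,0.003,0]
    - [0,0.003,0]
    - [0,0.003,0]
  delta_rot:
    - [0,0,0]
    - [0,0,0]
    - [0,0,0]
    - [0,0,0]
    - [0,0,0]
    - [0,0,0]
    - [0,0,0]
    - [0,0,0]
  hand: [1,1,1,1,1,1,1,1]

```text
time: 4.15
eef_pos: [490.0, 11.3, 62.2]
tool_rot: [[0.971, 0.24, 0.003], [0.24, -0.971, 0.002], [0.003, -0.001, -1.0]]
force: [-2.2, 6.6, -0.3]
grip_width: 0.5
finger_force: 3.1
```

```bash
python3 -c "
from h import *
st()"
```

```text
t 4.15 w [490.   11.3  62.2] jig [  48.6 -108.8   62.2] yaw 13.9 zax [ 0.003  0.002 -1.   ] F [-2.2  6.6 -0.3] Fjig [ 0.5 -7.  -0.3] q6 1.39 grip 0.5
```

>>> drive_tool:
  linear:
    - [0,0.002,0]
    - [0,0.002,0]
    - [0,0.001,0]
    - [0,0.001,0]
    - [0,0.001,0]
    - [0,0.001,0]
    - [0,0.001,0]
    - [0,0.001,0]
  delta_rot:
    - [0,0,0]
    - [0,0,0]
    - [0,0,0]
    - [0,0,0]
    - [0,0,0]
    - [0,0,0]
    - [0,0,0]
    - [0,0,0]
  hand: [1,1,1,1,1,1,1,1]

```text
time: 5.15
eef_pos: [492.0, 3.4, 62.2]
tool_rot: [[0.971, 0.24, 0.003], [0.24, -0.971, 0.005], [0.004, -0.004, -1.0]]
force: [-9.4, 23.5, 6.5]
grip_width: 0.4
finger_force: 13.1
```

```bash
python3 - <<'E'
from h import *
s=st(); c=cal("top"); im=vision.snapshot("top")
overlay(im,c,np.load('p.npy'),.07,None,(215,200,345,297),6.1,'pics/t2.png')
E
```

```text
t 5.15 w [492.    3.4  62.2] jig [  48.5 -100.7   62.2] yaw 13.9 zax [ 0.003  0.005 -1.   ] F [-9.4 23.5  6.5] Fjig [  3.4 -25.1   6.5] q6 1.41 grip 0.4
```

View pics/t2.png

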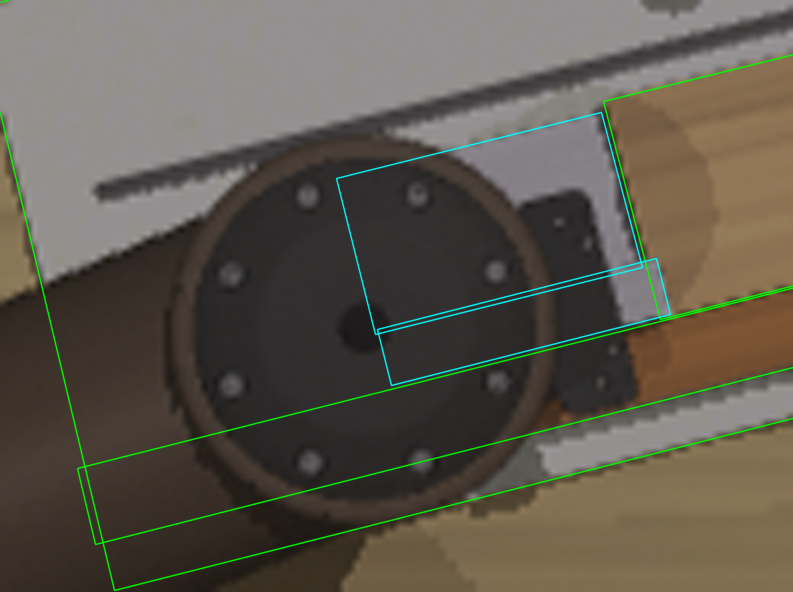

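The force rose from 7 N to 25 N with the stop's end on the board line, so the stop bears on the board. Pictures agree: the overlay for s=0.070 matches the foot. Now I back off, lift, move to the far side of the nut and turn the tool.

>>> drive_tool:
  linear:
    - [0,-0.012,0]
    - [0,0,-0.045]
    - [0.018,0.024,0]
    - [0.0175,0.0245,0]
    - [0,0,0]
    - [0,0,0]
    - [0,0,0]
    - [0,0,0]
  delta_rot:
    - [0,0,0]
    - [0,0,0]
    - [0,0,0]
    - [0,0,0]
    - [0,0,8.3]
    - [0,0,8.3]
    - [0,0,8.4]
    - [0,0,0]
  hand: [1,1,1,1,1,1,1,1]

```text
time: 6.2
eef_pos: [534.9, -26.2, 106.6]
tool_rot: [[0.982, -0.191, 0.001], [-0.191, -0.982, -0.0], [0.001, -0.0, -1.0]]
force: [0.5, -0.3, -0.7]
grip_width: 0.5
finger_force: 0.0
```

```bash
cat >> h.py <<'E'
def togo(phi,r=32,t=12.5,z=42):  # tool-frame shift (mm) and turn to the orbit pose at phi (deg)
    s=st(); p=np.load('p.npy'); a=np.radians(phi)
    rad=np.array([-np.cos(a),np.sin(a)]); tan=np.array([np.sin(a),np.cos(a)])
    w=jw(p,[[*(np.array([15,-30])+r*rad-t*tan),z]])[0]
    R=np.array(s['tool_rot']); yaw=np.degrees(np.arctan2(R[1,0],R[0,0]))
    print('shift tool',(R.T@(w-s['eef_pos'])).round(1),'turn z',round((yaw-(np.degrees(p[2])-270-phi)+180)%360-180,1))
E
python3 - <<'E'
from h import *
togo(-65); c=cal("wrist"); im=vision.snapshot("wrist")
overlay(im,c,np.load('p.npy'),.07,-6.89,(0,0,560,420),1.42,'pics/w2.png')
E
```

```text
t 6.2 w [534.9 -26.2 106.6] jig [ 14.  -61.6 106.6] yaw -11.0 zax [ 0.001 -0.    -1.   ] F [ 0.5 -0.3 -0.7] Fjig [-0.4  0.4 -0.7] q6 1.06 grip 0.5
shift tool [-0.1 -2.9 64.6] turn z 0.0
```

View pics/w2.png

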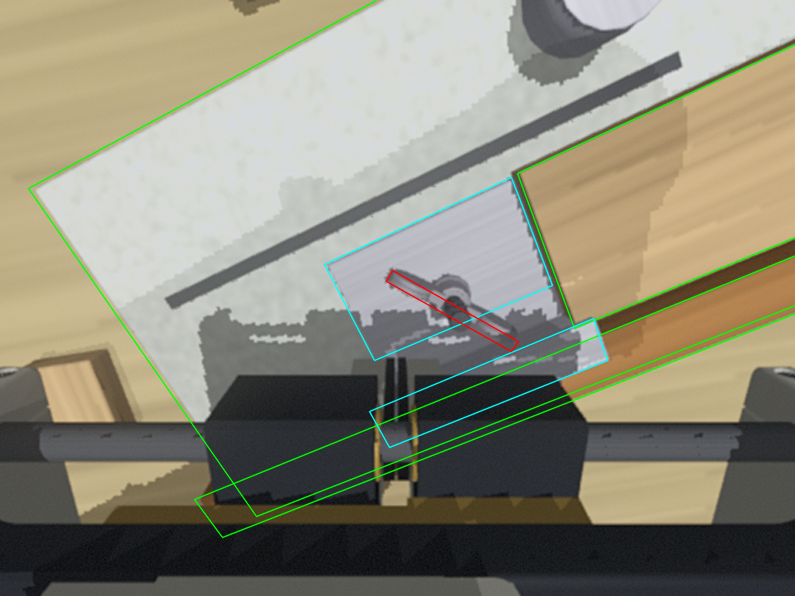

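The picture shows the stop's foot flush with the board end and the wings on the predicted line (tips at about (392,272) and (515,345)). Lower beside the wing and start the first stroke.

>>> drive_tool:
  linear:
    - [0,-0.003,0.032]
    - [0,0,0.0325]
    - [0,0,0]
    - [0.0057,-0.0017,0]
    - [0.0057,-0.0017,0]
    - [0.0057,-0.0017,0]
    - [0.0057,-0.0017,0]
    - [0.0057,-0.0017,0]
  delta_rot:
    - [0,0,0]
    - [0,0,0]
    - [0,0,0]
    - [0,0,10]
    - [0,0,10]
    - [0,0,10]
    - [0,0,10]
    - [0,0,10]
  hand: [1,1,1,1,1,1,1,1]

```text
time: 7.25
eef_pos: [563.5, -29.9, 42.6]
tool_rot: [[0.481, -0.877, 0.001], [-0.877, -0.481, 0.0], [-0.0, -0.001, -1.0]]
force: [-1.1, 1.6, -2.3]
grip_width: 0.4
finger_force: 1.2
```

```bash
python3 -c "
from h import *
togo(-15)"
```

```text
t 7.25 w [563.5 -29.9  42.6] jig [-12.8 -51.2  42.6] yaw -61.3 zax [ 0.001  0.    -1.   ] F [-1.1  1.6 -2.3] Fjig [ 0.7 -1.8 -2.3] q6 0.21 grip 0.4
shift tool [0.8 0.4 0.6] turn z -0.2
```

On track with a light push of about 2 N. Continue to φ≈105°, then lift.

>>> drive_tool:
  linear:
    - [0.0057,-0.0017,0]
    - [0.0057,-0.0017,0]
    - [0.0057,-0.0017,0]
    - [0.0057,-0.0017,0]
    - [0.0057,-0.0017,0]
    - [0.0057,-0.0017,0]
    - [0.0057,-0.0017,0]
    - [0.0057,-0.0017,0]
  delta_rot:
    - [0,0,10]
    - [0,0,10]
    - [0,0,10]
    - [0,0,10]
    - [0,0,10]
    - [0,0,10]
    - [0,0,10]
    - [0,0,10]
  hand: [1,1,1,1,1,1,1,1]

```text
time: 8.25
eef_pos: [572.9, -73.2, 43.2]
tool_rot: [[-0.78, -0.626, 0.004], [-0.626, 0.78, 0.0], [-0.003, -0.002, -1.0]]
force: [1.7, 0.5, -1.2]
grip_width: 0.7
finger_force: 0.8
```

```bash
python3 -c "
from h import *
togo(65)"
```

```text
t 8.25 w [572.9 -73.2  43.2] jig [-11.5  -6.9  43.2] yaw -141.2 zax [ 0.004  0.    -1.   ] F [ 1.7  0.5 -1.2] Fjig [-1.8 -0.  -1.2] q6 -1.11 grip 0.7
shift tool [1.8 0.1 1.2] turn z -0.2
```

>>> drive_tool:
  linear:
    - [0.0057,-0.0017,0]
    - [0.0057,-0.0017,0]
    - [0.0057,-0.0017,0]
    - [0.0057,-0.0017,0]
    - [0.003,-0.001,0]
    - [-0.003,0,0]
    - [0,0,-0.04]
    - [0,0,0]
  delta_rot:
    - [0,0,10]
    - [0,0,10]
    - [0,0,10]
    - [0,0,10]
    - [0,0,5]
    - [0,0,0]
    - [0,0,0]
    - [0,0,0]
  hand: [1,1,1,1,1,1,1,1]

```text
time: 9.25
eef_pos: [556.1, -89.5, 84.9]
tool_rot: [[-0.995, 0.101, 0.006], [0.101, 0.995, 0.0], [-0.006, 0.001, -1.0]]
force: [-1.0, 0.1, -0.5]
grip_width: 0.7
finger_force: 0.0
```

>>> drive_tool:
  linear:
    - [-0.0054,0.0027,0]
    - [-0.0054,0.0027,0]
    - [-0.0054,0.0027,0]
    - [-0.0054,0.0027,0]
    - [-0.0054,0.0027,0]
    - [-0.0054,0.0027,0]
    - [-0.0054,0.0027,0]
    - [-0.0054,0.0027,0]
  delta_rot:
    - [0,0,-10]
    - [0,0,-10]
    - [0,0,-10]
    - [0,0,-10]
    - [0,0,-10]
    - [0,0,-10]
    - [0,0,-10]
    - [0,0,-10]
  hand: [1,1,1,1,1,1,1,1]

```text
time: 10.25
eef_pos: [578.8, -52.7, 81.2]
tool_rot: [[-0.268, -0.963, 0.0], [-0.963, 0.268, -0.0], [0.0, -0.0, -1.0]]
force: [0.1, 0.4, 0.8]
grip_width: 0.2
finger_force: 0.0
```

>>> drive_tool:
  linear:
    - [-0.0054,0.0027,0]
    - [-0.0054,0.0027,0]
    - [-0.0054,0.0027,0]
    - [-0.0054,0.0027,0]
    - [-0.0054,0.0027,0]
    - [-0.0054,0.0027,0]
    - [-0.0054,0.0027,0]
    - [-0.0054,0.0027,-0.024]
  delta_rot:
    - [0,0,-10]
    - [0,0,-10]
    - [0,0,-10]
    - [0,0,-10]
    - [0,0,-10]
    - [0,0,-10]
    - [0,0,-10]
    - [0,0,-10]
  hand: [1,1,1,1,1,1,1,1]

```text
time: 11.25
eef_pos: [545.4, -21.9, 103.9]
tool_rot: [[0.902, -0.432, -0.004], [-0.432, -0.902, -0.001], [-0.003, 0.002, -1.0]]
force: [0.5, 0.2, 0.6]
grip_width: 0.5
finger_force: 0.0
```

```bash
python3 - <<'E'
from h import *
togo(-75); c=cal("wrist"); im=vision.snapshot("wrist")
overlay(im,c,np.load('p.npy'),.07,-np.radians(72+180),(200,100,480,310),2.85,'pics/w3.png')
E
```

```text
t 11.25 w [545.4 -21.9 103.9] jig [  2.8 -63.3 103.9] yaw -25.6 zax [-0.004 -0.001 -1.   ] F [0.5 0.2 0.6] Fjig [-0.6 -0.   0.6] q6 0.81 grip 0.5
shift tool [-12.7   9.4  62. ] turn z -24.5
```

View pics/w3.png

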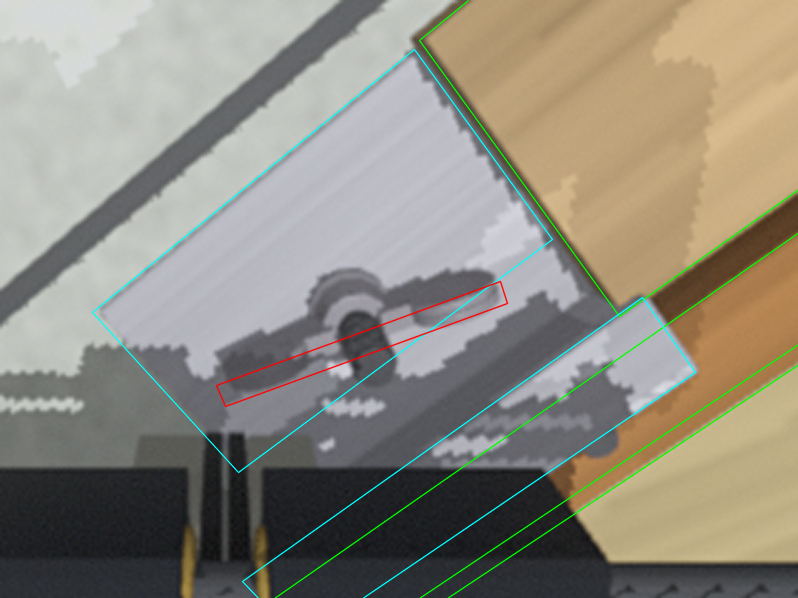

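The wing now lies at φ≈-72° (q≈-4.4), as planned. I'll get the shift to a start pose parallel behind it, 4 mm clear, at r=40.

```bash
python3 -c "
from h import *
togo(-72,40,16.5,42)"
```

```text
t 11.3 w [547.2 -21.5 108.1] jig [  1.  -63.2 108.1] yaw -25.0 zax [ 0.002 -0.    -1.   ] F [-0.   0.2  3.1] Fjig [-0.  -0.2  3.1] q6 0.81 grip -0.1
shift tool [-19.9   3.2  66.1] turn z -20.9
```

>>> drive_tool:
  linear:
    - [-0.01,0.0016,0]
    - [-0.01,0.0016,0]
    - [0,0,0]
    - [0,0,0]
    - [0,0,0.02]
    - [0,0,0]
    - [0,0,0]
    - [0,0,0]
  delta_rot:
    - [0,0,0]
    - [0,0,0]
    - [0,0,-10.5]
    - [0,0,-10.4]
    - [0,0,0]
    - [0,0,0]
    - [0,0,0]
    - [0,0,0]
  hand: [1,1,1,1,1,1,1,1]

```text
time: 12.3
eef_pos: [527.6, -15.7, 85.6]
tool_rot: [[0.996, -0.09, 0.001], [-0.09, -0.996, 0.0], [0.001, -0.0, -1.0]]
force: [-0.7, 0.7, -1.2]
grip_width: 0.3
finger_force: 0.0
```

```bash
python3 -c "
from h import *
togo(-72,40,16.5,42)"
```

```text
t 12.3 w [527.6 -15.7  85.6] jig [ 18.5 -73.6  85.6] yaw -5.2 zax [ 0.001  0.    -1.   ] F [-0.7  0.7 -1.2] Fjig [ 0.5 -0.9 -1.2] q6 1.14 grip 0.3
shift tool [ 0.3  0.4 43.6] turn z -1.1
```

Within half a millimetre. Lower, then begin the second stroke.

>>> drive_tool:
  linear:
    - [0,0,0.0215]
    - [0,0,0.022]
    - [0,0,0]
    - [0.003,0,0]
    - [0.0071,-0.0016,0]
    - [0.0071,-0.0016,0]
    - [0.0071,-0.0016,0]
    - [0.0071,-0.0016,0]
  delta_rot:
    - [0,0,0]
    - [0,0,0]
    - [0,0,0]
    - [0,0,0]
    - [0,0,10]
    - [0,0,10]
    - [0,0,10]
    - [0,0,10]
  hand: [1,1,1,1,1,1,1,1]

```text
time: 13.3
eef_pos: [559.3, -19.5, 42.6]
tool_rot: [[0.701, -0.713, 0.001], [-0.713, -0.701, 0.001], [0.0, -0.001, -1.0]]
force: [-1.5, 1.7, -0.6]
grip_width: 0.4
finger_force: 0.9
```

```bash
python3 -c "
from h import *
togo(-33,40,12.5,42)"
```

```text
t 13.3 w [559.3 -19.5  42.6] jig [-11.3 -62.2  42.6] yaw -45.5 zax [ 0.001  0.001 -1.   ] F [-1.5  1.7 -0.6] Fjig [ 1.1 -2.  -0.6] q6 0.46 grip 0.4
shift tool [ 0.2 -0.4  0.6] turn z -2.4
```

Pushing at about 2 N, on the arc. Finish stroke two, back off, lift and return.

>>> drive_tool:
  linear:
    - [0.0071,-0.0016,0]
    - [0.0071,-0.0016,0]
    - [0.0071,-0.0016,0]
    - [0.0071,-0.0016,0]
    - [0.0071,-0.0016,0]
    - [0.0071,-0.0016,0]
    - [0.0071,-0.0016,0]
    - [0.0071,-0.0016,0]
  delta_rot:
    - [0,0,10]
    - [0,0,10]
    - [0,0,10]
    - [0,0,10]
    - [0,0,10]
    - [0,0,10]
    - [0,0,10]
    - [0,0,10]
  hand: [1,1,1,1,1,1,1,1]

```text
time: 14.3
eef_pos: [580.7, -69.2, 42.9]
tool_rot: [[-0.58, -0.814, 0.003], [-0.814, 0.58, 0.001], [-0.002, -0.002, -1.0]]
force: [1.5, 2.1, -1.0]
grip_width: 0.1
finger_force: 0.9
```

```bash
python3 -c "
from h import *
togo(49,40,12.5,42)"
```

```text
t 14.3 w [580.7 -69.2  42.9] jig [-20.1  -8.9  42.9] yaw -125.5 zax [ 0.003  0.001 -1.   ] F [ 1.5  2.1 -1. ] Fjig [-2.  -1.7 -1. ] q6 -0.83 grip 0.1
shift tool [ 0.1 -1.   0.9] turn z -0.4
```

>>> drive_tool:
  linear:
    - [0.0071,-0.0016,0]
    - [0.0071,-0.0016,0]
    - [0.0071,-0.0016,0]
    - [0.0071,-0.0016,0]
    - [0.0071,-0.0016,0]
    - [0.0071,-0.0016,0]
    - [-0.003,0,0]
    - [0,0,-0.04]
  delta_rot:
    - [0,0,10]
    - [0,0,10]
    - [0,0,10]
    - [0,0,10]
    - [0,0,10]
    - [0,0,10]
    - [0,0,0]
    - [0,0,0]
  hand: [1,1,1,1,1,1,1,1]

```text
time: 15.3
eef_pos: [550.3, -98.1, 80.3]
tool_rot: [[-0.996, 0.085, -0.005], [0.085, 0.996, -0.001], [0.005, -0.001, -1.0]]
force: [1.2, 0.6, 0.8]
grip_width: 0.7
finger_force: 0.0
```

```bash
python3 -c "
from h import *
togo(109,40,15.5,82)"
```

```text
t 15.3 w [550.3 -98.1  80.3] jig [16.4 11.8 80.3] yaw 175.1 zax [-0.005 -0.001 -1.   ] F [1.2 0.6 0.8] Fjig [-1.3 -0.2  0.8] q6 -1.83 grip 0.7
shift tool [-3.2 -0.  -1.7] turn z 0.2
```

>>> drive_tool:
  linear:
    - [-0.0067,0.0028,0]
    - [-0.0067,0.0028,0]
    - [-0.0067,0.0028,0]
    - [-0.0067,0.0028,0]
    - [-0.0067,0.0028,0]
    - [-0.0067,0.0028,0]
    - [-0.0067,0.0028,0]
    - [-0.0067,0.0028,0]
  delta_rot:
    - [0,0,-10]
    - [0,0,-10]
    - [0,0,-10]
    - [0,0,-10]
    - [0,0,-10]
    - [0,0,-10]
    - [0,0,-10]
    - [0,0,-10]
  hand: [1,1,1,1,1,1,1,1]

```text
time: 16.3
eef_pos: [585.0, -55.0, 82.3]
tool_rot: [[-0.251, -0.968, 0.001], [-0.968, 0.251, 0.0], [-0.0, -0.001, -1.0]]
force: [-0.1, -0.7, 0.6]
grip_width: 0.6
finger_force: 0.0
```

>>> drive_tool:
  linear:
    - [-0.0067,0.0028,0]
    - [-0.0067,0.0028,0]
    - [-0.0067,0.0028,0]
    - [-0.0067,0.0028,0]
    - [-0.0067,0.0028,0]
    - [-0.0067,0.0028,0]
    - [-0.0067,0.0028,-0.012]
    - [-0.0067,0.0028,-0.012]
  delta_rot:
    - [0,0,-10]
    - [0,0,-10]
    - [0,0,-10]
    - [0,0,-10]
    - [0,0,-10]
    - [0,0,-10]
    - [0,0,-10]
    - [0,0,-10]
  hand: [1,1,1,1,1,1,1,1]

```text
time: 17.3
eef_pos: [548.4, -15.6, 106.5]
tool_rot: [[0.91, -0.415, 0.001], [-0.415, -0.91, -0.0], [0.0, -0.0, -1.0]]
force: [-0.3, -1.1, -0.8]
grip_width: 0.5
finger_force: 0.0
```

```bash
python3 - <<'E'
from h import *
togo(-72,40,16.5,42); c=cal("wrist"); im=vision.snapshot("wrist")
overlay(im,c,np.load('p.npy'),.07,-np.radians(72),(200,100,480,310),2.85,'pics/w4.png')
E
```

```text
t 17.3 w [548.4 -15.6 106.5] jig [ -1.6 -68.7 106.5] yaw -24.5 zax [ 0.001 -0.    -1.   ] F [-0.3 -1.1 -0.8] Fjig [ 0.6  1.  -0.8] q6 0.81 grip 0.5
shift tool [-18.4   8.9  64.5] turn z -20.4
```

View pics/w4.png

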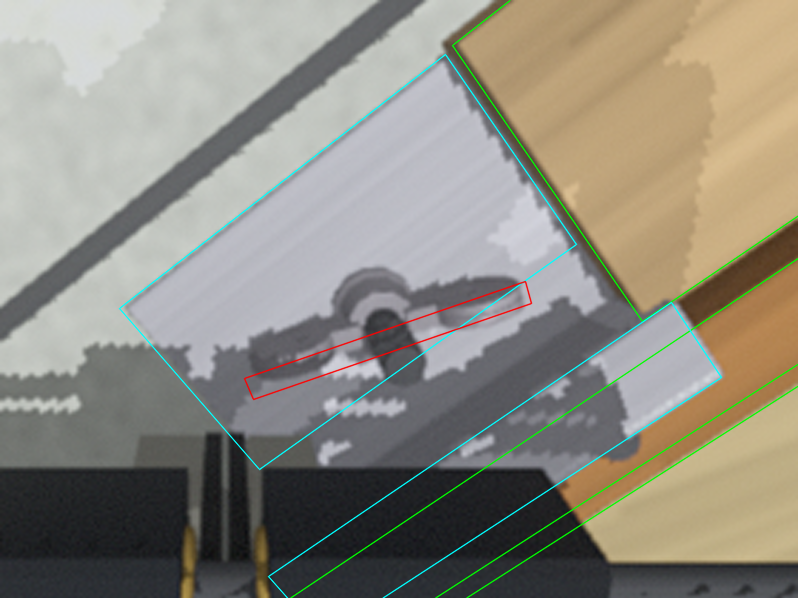

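The stop is still flush with the board and the wing is at about φ=-70°, so roughly 70° remain. I'll take the start pose for the last stroke.

>>> drive_tool:
  linear:
    - [-0.0092,0.0045,0]
    - [-0.0092,0.0044,0]
    - [0,0,0]
    - [0,0,0]
    - [0,0,0.02]
    - [0,0,0]
    - [0,0,0]
    - [0,0,0]
  delta_rot:
    - [0,0,0]
    - [0,0,0]
    - [0,0,-10.2]
    - [0,0,-10.2]
    - [0,0,0]
    - [0,0,0]
    - [0,0,0]
    - [0,0,0]
  hand: [1,1,1,1,1,1,1,1]

```text
time: 18.35
eef_pos: [527.7, -16.1, 86.1]
tool_rot: [[0.997, -0.083, 0.001], [-0.083, -0.997, 0.0], [0.001, -0.0, -1.0]]
force: [-0.5, -0.2, 1.1]
grip_width: 0.4
finger_force: 0.0
```

```bash
python3 -c "
from h import *
togo(-72,40,16.5,40)"
```

```text
t 18.35 w [527.7 -16.1  86.1] jig [ 18.5 -73.2  86.1] yaw -4.8 zax [ 0.001  0.    -1.   ] F [-0.5 -0.2  1.1] Fjig [0.5 0.  1.1] q6 1.15 grip 0.4
shift tool [ 0.2 -0.  46.1] turn z -0.7
```

>>> drive_tool:
  linear:
    - [0,0,0.023]
    - [0,0,0.0225]
    - [0,0,0]
    - [0.003,0,0]
    - [0.0071,-0.0016,0]
    - [0.0071,-0.0016,0]
    - [0.0071,-0.0016,0]
    - [0.0071,-0.0016,0]
  delta_rot:
    - [0,0,0]
    - [0,0,0]
    - [0,0,0]
    - [0,0,0]
    - [0,0,10]
    - [0,0,10]
    - [0,0,10]
    - [0,0,10]
  hand: [1,1,1,1,1,1,1,1]

```text
time: 19.35
eef_pos: [559.3, -19.6, 41.1]
tool_rot: [[0.706, -0.708, 0.001], [-0.708, -0.706, 0.001], [0.0, -0.001, -1.0]]
force: [-1.3, 1.5, 0.5]
grip_width: 0.7
finger_force: 0.9
```

>>> drive_tool:
  linear:
    - [0.0036,-0.001,0]
    - [0.0036,-0.001,0]
    - [0.0036,-0.001,0]
    - [0.0036,-0.001,0]
    - [0.0015,0,0]
    - [0.0015,0,0]
    - [0.0015,0,0]
    - [0,0,0]
  delta_rot:
    - [0,0,5]
    - [0,0,5]
    - [0,0,5]
    - [0,0,5]
    - [0,0,2]
    - [0,0,2]
    - [0,0,2]
    - [0,0,0]
  hand: [1,1,1,1,1,1,1,1]

```text
time: 20.35
eef_pos: [572.7, -32.9, 40.3]
tool_rot: [[0.33, -0.944, 0.0], [-0.944, -0.33, 0.0], [0.0, -0.0, -1.0]]
force: [0.4, 1.9, 0.7]
grip_width: 0.5
finger_force: 0.7
```

```bash
python3 -c "
from h import *
togo(0,40,12.5,40)"
```

```text
t 20.35 w [572.7 -32.9  40.3] jig [-21.  -46.   40.3] yaw -70.8 zax [ 0.  0. -1.] F [0.4 1.9 0.7] Fjig [-0.8 -1.8  0.7] q6 0.05 grip 0.5
shift tool [ 3.9 -3.6  0.3] turn z 5.3
```

>>> drive_tool:
  linear:
    - [0.001,-0.001,0]
    - [0.001,-0.001,0]
    - [0.001,-0.001,0]
    - [0.001,0,0]
    - [0.0005,0,0]
    - [0.0005,0,0]
    - [0,0,0]
    - [0,0,0]
  delta_rot:
    - [0,0,1.5]
    - [0,0,1.5]
    - [0,0,1.5]
    - [0,0,1]
    - [0,0,0]
    - [0,0,0]
    - [0,0,0]
    - [0,0,0]
  hand: [1,1,1,1,1,1,1,1]

```text
time: 21.35
eef_pos: [575.2, -35.4, 39.6]
tool_rot: [[0.236, -0.972, -0.002], [-0.972, -0.236, 0.002], [-0.002, 0.002, -1.0]]
force: [-6.5, 12.3, 5.5]
grip_width: 0.6
finger_force: 7.0
```

```bash
python3 -c "
from h import *
togo(0,40,12.5,40)"
```

```text
t 21.35 w [575.2 -35.4  39.6] jig [-22.8 -43.1  39.6] yaw -76.3 zax [-0.002  0.002 -1.   ] F [-6.5 12.3  5.5] Fjig [  3.3 -13.5   5.5] q6 -0.04 grip 0.6
shift tool [ 0.6 -2.2 -0.4] turn z -0.3
```

The force jumped from 1.9 to 13.5 N with the tool at φ=0, so the nut is on its hard stop. Back off, lift clear and check.

>>> drive_tool:
  linear:
    - [-0.006,0,0]
    - [-0.006,-0.003,0]
    - [0,0,-0.05]
    - [0,0,-0.05]
    - [0,0,-0.02]
    - [0,0,0]
    - [0,0,0]
    - [0,0,0]
  delta_rot:
    - [0,0,0]
    - [0,0,0]
    - [0,0,0]
    - [0,0,0]
    - [0,0,-10]
    - [0,0,-10]
    - [0,0,-10]
    - [0,0,-10]
  hand: [1,1,1,1,1,1,1,1]

```text
time: 22.35
eef_pos: [577.0, -24.6, 160.2]
tool_rot: [[0.81, -0.587, 0.0], [-0.587, -0.81, -0.0], [0.0, 0.0, -1.0]]
force: [-0.1, 0.4, -0.5]
grip_width: 0.7
finger_force: 0.0
```

```bash
python3 - <<'E'
from h import *
st(); c=cal("wrist"); im=vision.snapshot("wrist")
overlay(im,c,np.load('p.npy'),.07,0,(130,60,510,345),2.1,'pics/w5.png')
E
```

```text
t 22.35 w [577.  -24.6 160.2] jig [-27.3 -53.1 160.2] yaw -35.9 zax [ 0. -0. -1.] F [-0.1  0.4 -0.5] Fjig [-0.  -0.4 -0.5] q6 0.65 grip 0.7
```

View pics/w5.png

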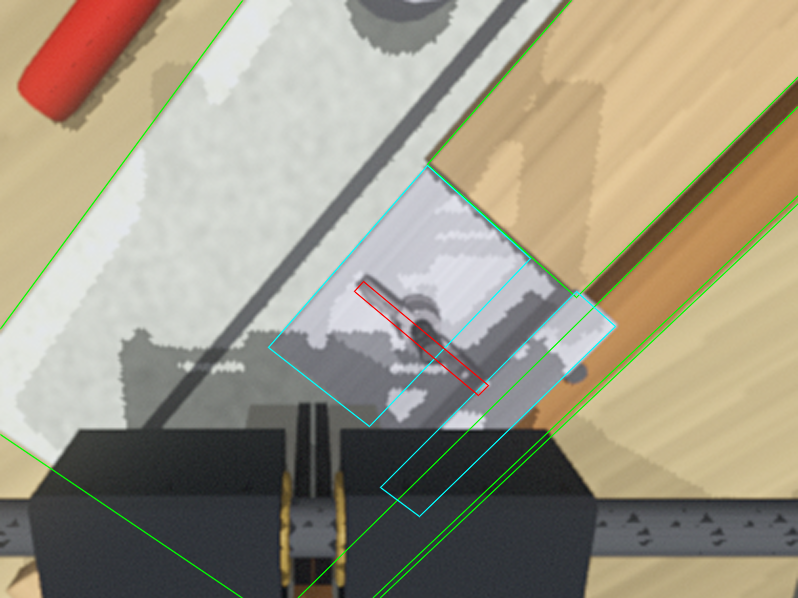

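The wings lie along the overlay for q=0 (tips at about (362,285) and (483,388)), square to the fence. The stop is flush with the board, the can and screwdriver haven't moved, and the robot is clear of everything.

```bash
python3 -c "
from h import *
print(bot.finish_job())"
```

```text
the job is handed in; nothing more can be done
None
```

The stop is pushed against the pine board and the wing nut is run down snug in three fingertip strokes; I handed the job in at about 22 s of the 67 s, and the call returned no verdict.

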